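Weigh the boxed-in tub, then restore the condiment tray

TASK

The low steel tub at the back of the condiment tray is boxed in: first move the three tall things around it (the steel shaker, the square canister and the wooden mill) out of the tray and stand them all on the white board. Then lift out the tub, set it gently in the middle of the scale's round plate and leave it there, and after that put the three tall things back in the tray, each where it stood at the start. Keep everything upright and leave the mug, the jar and the bowl alone.

Things in the scene. Friction and masses are not known exactly. Their poses are not given: they have to be found in the camera images.
- tub: Low round lidded steel tub, 60 mm diameter (body below the lid 58 mm), 40 mm high, flat pale metal lid without a knob, about 0.2 kg. Origin: centre of its underside, z up. Starts in the tray at about tray-frame x=+33, y=0 mm, about 10 mm from the tray's back wall and about 10 mm from each tall thing.
- shaker: Round steel shaker with a domed perforated top, straight wall 52 mm diameter up to 92 mm (53 mm just above), 108 mm high, about 0.2 kg. Origin: centre of its underside, z up. Starts in one of the tray's three places, drawn at random.
- canister: Square white ceramic canister with a flat pale wooden lid: body 52 x 52 mm up to 84 mm, lid 54 x 54 mm above, 100 mm high, about 0.3 kg. Origin: centre of its underside, z up; x and y are square to its sides. Starts in one of the tray's three places.
- mill: Dark turned-wood pepper mill, 121 mm high: foot 54 mm diameter, straight round waist 40 mm diameter from 34 to 88 mm height, head 48 mm diameter above (a small steel ball on top), about 0.24 kg. Origin: centre of its underside, z up. Starts in one of the tray's three places.
- tray: Fixed open aluminium tray, 155 mm along its x (depth) by 222 mm along its y (width), walls 40 mm high and 5 mm thick, floor 5 mm thick (things stand in it 5 mm above its origin). Origin: centre of its underside; its +x points to its back, away from the robot, turned up to 0.25 rad. The three places of the tall things in the tray frame are, within 3 mm, (-35, 0), (33, +68) and (33, -68) mm: in front of and on either side of the tub.
- board: Fixed white plastic cutting board, the side area, 200 mm along its x by 210 mm along its y, 12 mm thick, on the bench to the left or right of the tray. Origin: centre of its underside, so its top is 12 mm above the origin.
- scale: Fixed grey kitchen scale on the bench, on the other side of the tray from the board: housing 160 mm wide (y) and 30 mm high, from 120 mm in front of to 80 mm behind the plate's centre, with a round steel plate of 136 mm diameter whose flat top is 45 mm above the origin. The plate does not move. Origin: on the bench, exactly under the plate's centre; +x points away from the display.
- mug: Bystander: white ceramic mug, 80 mm diameter, 90 mm high, loose, beyond the tray. Origin: centre of its underside. Not to be disturbed.
- jar: Bystander: amber glass jar with a brass lid, 72 mm diameter, 100 mm high, loose, beyond the tray. Origin: centre of its underside. Not to be disturbed.
- bowl: Bystander: small steel bowl, 130 mm diameter, 55 mm high, loose, beyond the tray. Origin: centre of its underside. Not to be disturbed.

How it is judged (in metres and radians):
On the way, in this order (a step that is already met when the one before it is completed fails the run):
1. all three tall things stand upright on the board, let go, while the tub is still at its place in the tray (x of shaker in the frame of board between -0.1 and 0.1 m and y of shaker in the frame of board between -0.105 and 0.105 m and z of shaker in the frame of board between 0.008 and 0.018 m and angle between each of shaker, canister, mill's own z axis and vertical below 0.12 rad and contact force between each of shaker, canister, mill and the fingers below 0.3 N and linear speed of each of shaker, canister, mill below 0.03 m/s and x of canister in the frame of board between -0.1 and 0.1 m and y of canister in the frame of board between -0.105 and 0.105 m and z of canister in the frame of board between 0.008 and 0.018 m and x of mill in the frame of board between -0.1 and 0.1 m and y of mill in the frame of board between -0.105 and 0.105 m and z of mill in the frame of board between 0.008 and 0.018 m and distance of tub from where it was at the start of the episode below 0.02 m), for 0.2 s.
2. the tub stands in the middle of the scale's plate, let go, while the three tall things are still on the board (horizontal distance between tub and scale below 0.015 m and z of tub in the frame of scale between 0.04 and 0.051 m and angle between each of tub, shaker, canister, mill's own z axis and vertical below 0.12 rad and contact force between tub and the fingers below 0.3 N and linear speed of tub below 0.03 m/s and x of shaker in the frame of board between -0.1 and 0.1 m and y of shaker in the frame of board between -0.105 and 0.105 m and z of shaker in the frame of board between 0.008 and 0.018 m and x of canister in the frame of board between -0.1 and 0.1 m and y of canister in the frame of board between -0.105 and 0.105 m and z of canister in the frame of board between 0.008 and 0.018 m and x of mill in the frame of board between -0.1 and 0.1 m and y of mill in the frame of board between -0.105 and 0.105 m and z of mill in the frame of board between 0.008 and 0.018 m), for 0.2 s.
At the end, for the whole second after the job is handed in: The tub stands upright on the scale's plate within 15 mm of its centre; the shaker, the canister and the mill stand upright in the tray, each within 15 mm of where it stood at the start; all are released and at rest (horizontal distance between tub and scale below 0.015 m and z of tub in the frame of scale between 0.04 and 0.051 m and angle between each of tub, shaker, canister, mill's own z axis and vertical below 0.12 rad and contact force between each of tub, shaker, canister, mill and the fingers below 0.3 N and linear speed of each of tub, shaker, canister, mill below 0.03 m/s and distance of each of shaker, canister, mill from where it was at the start of the episode below 0.015 m); the robot touches nothing.
It fails at once if the mug, the jar or the bowl was pushed more than 30 mm from its place or tipped over (distance of any of mug, jar, bowl from where it was at the start of the episode above 0.03 m or angle between any of mug, jar, bowl's own z axis and vertical above 0.5 rad).
It fails at once if the tub or one of the three tall things was tipped over (angle between any of shaker, canister, mill, tub's own z axis and vertical above 0.7 rad).
It fails at once if the tub was banged down on the scale (more than 60 N) (contact force between tub and scale above 60 N).
It also fails if it takes over 141 s, if anything falls off the work surface, if the arm or the gripper's body presses on something with over 40 N, if the wrist force passes 120 N, or if a joint passes its speed limit or range.

ROBOT

A 6-joint arm with a two-finger parallel gripper is mounted at the origin on the work surface. World frame = base frame: x ahead of the robot, y to its left, z up, the work surface at z = 0. Lengths are in mm, angles in rad, forces in N, time in s.
With the tool pointing down it reaches from about 350 to 850 mm from the base axis. Payload 8.1 kg.
Tool frame: the origin (TCP) lies at the very end of the fingers, on their centre line; the grasp point (between the pads) lies 19 mm behind it (env.pinch_z is the z of the grasp point in the tool frame, in mm); z points along the fingers, y is the line along which they close (so a half turn about z gives the same grasp; the last joint's range is limited). The gripper opens to 85 mm and grips with 20 to 120 N. Pads are 22 mm wide; open, the fingers measure 114 mm over their backs; the gripper's body (76 mm by 85 mm) begins 54 mm behind the grasp point. The pads swing forward as they close: fully open they stand 13 mm farther back than shut.
Start: joints at [1.188, 0.13, 1.488, -0, 1.523, -0.085], TCP at [176.029, 573.602, 231.292] pointing down, gripper open.
Joint ranges: [-2.96, 2.96], [-0.89, 2.26], [0.02, 2.5], [-1.34, 4.48], [0, 2.73], [-2.66, 2.66]. Speed limits (rad/s): [2.39, 2.39, 2.79, 3.14, 3.14, 3.14].

INTERFACE

Orientations are given as a rotation vector (axis times angle).
In Python, from bench import env gives the robot as it stands.
- The arm moves only by the tool jog_arm, never from a script. Its argument "steps" is a list of rows, each a list of 7 numbers: the shift along the tool's x, y, z in cm, then the turn, a rotation vector about the tool's x, y, z in degrees, then the opening, from 0 (shut) to 1 (fully open). In form: [[x, y, z, rx, ry, rz, gripper], ...]. A call has 1 to 8 rows; each row is the pose to reach, as a shift and turn from the pose commanded when the call began, along the tool's axes at that moment; what a row does not reach only later rows make up. A row lasts 1/12 s, in which the tool goes at most 41.7 mm and 7.16 degrees, less where a joint would pass 70% of its speed; a pose out of reach is approached as far as the arm can. A call with a gripper value outside its range is refused whole. The fingers move at their own pace and stop on an object; "squeeze" is the grip in N (left out, the last holds). Time passes only in rows, so rows that repeat a pose let the fingers close. It gives the time, the measured TCP pose, the force, the opening and the grip force at its end, in the units of the state.
- env.state(): the state, without advancing time (a new reading comes with each control period).
- env.grab_frame(name): name is "side" or "top"; returns (picture, depth): 420x560x3 uint8, blue, green, red; 420x560 float32, mm along the optical axis (not along the pixel's ray), 0 where there is no reading.
- env.camera_info(name): a dict with "camera_matrix" (3x3 intrinsics, pixels), "k1" (the pictures are not rectified: a ray, as slopes to the right and down, at radius r is drawn at 1 + k1 r^2 times it, then the intrinsics apply), "rvec" (rotation vector, rad) and "tvec" (3), from world to camera coordinates, as OpenCV has them. Camera axes: x right, y down, z forward; pixel columns grow to the right and rows downward; lengths in mm; the calibration is good to about 2 mm. A picture is of the moment at which its call begins. camera_info takes no time and is no camera call.
- env.finish_job(): hands the job in; it is judged then, once.
Trained networks look in the newest picture that a camera, given by its name, has taken for a name from the list of things; names that differ only in an ending like _2 or _b are one class to them, and where a whole thing is asked for, a point or a joint stands for the part that bears it (a point fixed in the world has none). Each returns a list of dicts, best first, with "conf" (0 to 1); they miss things now and then, are a little off and sometimes report something else, mostly with a low value. They report only what shows in the picture. A call takes as long as a camera call.
- env.recognise(camera, query): "rect" ([left, top, right, bottom] in pixels, round what is visible of it).
- env.silhouettes(camera, query): "pixels" (420x560 bool, what is visible of it) and "rect" ([left, top, right, bottom] in pixels, round what is visible of it).
The state is a dict: "t": time; "q": joint angles; "qvel": joint speeds; "tau": joint torques, N m; "ee_pos": TCP position; "eef_rot": TCP orientation; "ft_force": force on the tool from outside, world axes, zero at the start; "ft_torque": the same for the moment, N m; "finger_gap": opening from 0.0 (shut) to 1.0 (fully open); "gripper_force": force on a finger pad.
Only numpy, scipy, OpenCV 4.12 (cv2) and the standard library are available. Lean on these libraries where they do the work, as an engineer would, in place of code of your own. Each camera call takes 0.05 s, during which the arm holds its last target. There are 200 camera calls.

## Working session

There is one attempt and no reset: what is moved stays moved. The work goes in short steps, Python scripts to look and compute and a tool call to move; the robot and the scene stay as the last step left them, time stands still between calls to the robot, and variables do not carry over. Pictures are saved under pics/ and viewed, at most 14 in all, crops included, and the job is handed in when it is done.

Besides the shell and the picture viewer there is one more tool, called after "Request:" by a JSON object that holds its "method" and its "body", one argument or row to a line. jog_arm: Moves the arm, as the interface text tells. Its arguments: {"type":"object","properties":{"steps":{"type":"array"},"squeeze":{"type":"number"}},"required":["steps"]}

```bash
ls; mkdir -p pics
python3 - <<'E'
from bench import env
import cv2,numpy as np
s=env.state();print({k:np.round(v,3) for k,v in s.items()}, env.pinch_z)
for n in("side","top"):
    im,d=env.grab_frame(n);cv2.imwrite(f"pics/{n}0.png",im)
    print(n,env.camera_info(n))
E
```

```text
pics
{'t': np.float64(0.0), 'q': array([ 1.188,  0.131,  1.489, -0.   ,  1.523, -0.085]), 'qvel': array([-0.001,  0.   ,  0.001, -0.001, -0.   , -0.001]), 'tau': array([ 0.0000e+00, -5.6938e+01, -5.0058e+01, -0.0000e+00,  1.4000e-02,
        0.0000e+00]), 'ee_pos': array([175.804, 573.1  , 230.259]), 'eef_rot': array([-4.660e-01, -3.106e+00,  3.000e-03]), 'ft_force': array([-0.784, -0.842,  0.113]), 'ft_torque': array([ 0.001,  0.013, -0.044]), 'gripper_force': np.float64(0.0), 'finger_gap': np.float64(1.0)} -18.700000000000003
side {'camera_matrix': array([[508.89634307,   0.        , 275.71504631],
       [  0.        , 508.89634307, 206.22806457],
       [  0.        ,   0.        ,   1.        ]]), 'k1': -0.09204812222260296, 'rvec': array([ 2.23483981, -0.46124149,  0.22751111]), 'tvec': array([-554.71355887,  185.95393846, 1042.1782797 ])}
top {'camera_matrix': array([[393.29395068,   0.        , 280.72151469],
       [  0.        , 393.29395068, 210.29411869],
       [  0.        ,   0.        ,   1.        ]]), 'k1': 0.01857153050380799, 'rvec': array([ 2.08312434, -2.14518397,  0.18948665]), 'tvec': array([ 11.24186907, 629.88654185, 760.61991187])}
```

View pics/side0.png

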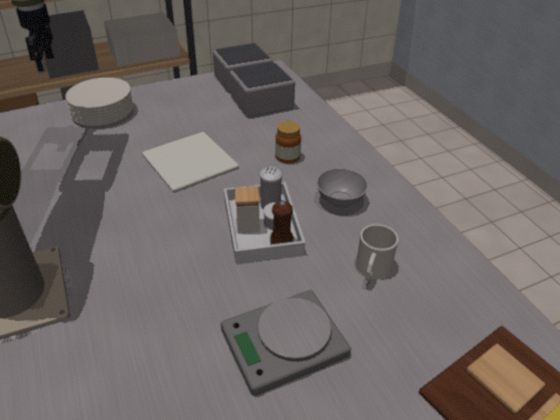

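View pics/top0.png

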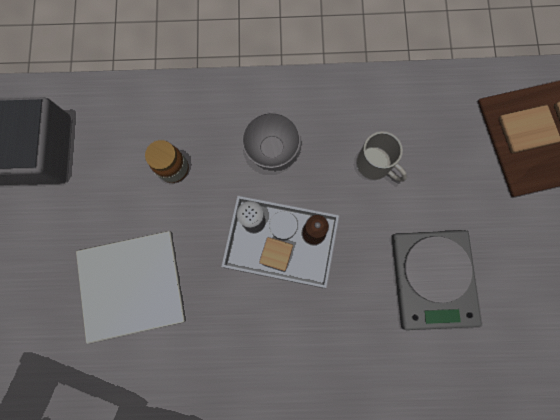

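Board on the left (top-view px ~130,286), tray at centre (280,240) with the shaker at (252,213), the canister at (277,254), the mill at (316,228) and the tub at (284,224). The scale is on the right (439,268), and the jar, bowl and mug are beyond the tray.

```bash
cat > h.py <<'E'
from bench import env
import cv2,numpy as np
np.set_printoptions(precision=1,suppress=True)
def cam(n):
    c=env.camera_info(n);R,_=cv2.Rodrigues(c["rvec"]);return c["camera_matrix"],np.array([c["k1"],0,0,0,0.]),R,np.array(c["tvec"]).reshape(3)
def rays(n,uv):
    K,D,R,t=cam(n);p=cv2.undistortPoints(np.asarray(uv,float).reshape(-1,1,2),K,D).reshape(-1,2)
    return np.c_[p,np.ones(len(p))]@R, -R.T@t   # unit-depth rays, centre
def onz(n,uv,z):
    r,c=rays(n,uv);return c+r*((z-c[2])/r[:,2])[:,None]
def cloud(n,mask,d):
    v,u=np.nonzero(mask&(d>0));r,c=rays(n,np.c_[u,v]);return c+r*d[v,u][:,None]
def look(n,q):
    s=env.silhouettes(n,q);return s[0] if s else None
E
python3 - <<'E'
from h import *
F={n:env.grab_frame(n) for n in("top","side")}
for n in F: print(n,-cam(n)[2].T@cam(n)[3])
for q in("shaker","canister","mill","tub","tray","board","scale","mug","jar","bowl"):
    for n in F:
        s=look(n,q)
        if not s: print(q,n,"none");continue
        P=cloud(n,s["pixels"],F[n][1]);z=P[:,2];zt=np.percentile(z,97)
        T=P[z>zt-4]
        print(q,n,round(s["conf"],2),s["pixels"].sum(),"rect",s["rect"],"ztop %.1f"%zt,"topmid",(T.min(0)+T.max(0))/2,"mean",T.mean(0),"zlow %.1f"%np.percentile(z,3))
        np.save(f"{q}_{n}.npy",P)
        if n=="top" and q in("board","tray","scale"):
            m=s["pixels"].astype(np.uint8);ct=max(cv2.findContours(m,0,cv2.CHAIN_APPROX_NONE)[0],key=cv2.contourArea).reshape(-1,2)
            W=onz("top",ct,dict(board=12,tray=40,scale=30)[q])[:,:2].astype(np.float32)
            print("   rect",cv2.minAreaRect(W))
E
```

```text
top [472.9 -16.  866.9]
side [ 230.4 -838.8  819.6]
shaker top 0.93 720 rect [238.3, 199.7, 267.5, 235.3] ztop 112.6 topmid [616.8  53.7 111.5] mean [616.3  54.3 110.6] zlow 8.8
shaker side 0.64 792 rect [258.5, 166.9, 282.0, 207.6] ztop 110.9 topmid [604.1   2.8 111.1] mean [611.2  47.6 109.4] zlow 17.9
canister top 0.89 838 rect [258.2, 237.6, 294.4, 272.4] ztop 106.7 topmid [537.    3.7 105.4] mean [536.6   4.3 104.5] zlow 4.9
canister side 0.71 1069 rect [234.7, 188.8, 260.3, 234.9] ztop 104.9 topmid [531.8   1.8 104.2] mean [532.2   0.9 103.3] zlow 9.7
mill top 0.71 602 rect [301.3, 216.4, 328.4, 247.3] ztop 122.9 topmid [585.7 -77.4 123.2] mean [586.5 -76.3 122.7] zlow 23.4
mill side 0.63 848 rect [271.6, 203.0, 292.6, 240.7] ztop 118.1 topmid [583.9 -81.  119.5] mean [582.6 -81.4 117.2] zlow 21.0
tub top 0.57 650 rect [268.7, 208.6, 296.7, 241.3] ztop 46.9 topmid [602.5 -10.   45.6] mean [601.8 -10.1  44.7] zlow 13.8
tub side 0.47 201 rect [262.5, 202.6, 272.4, 228.8] ztop 45.8 topmid [583.4  -9.7  44.9] mean [582.2  -9.   43.7] zlow 5.9
tray top 0.76 5052 rect [222.6, 196.7, 
[... 1114 characters left out ...]
90.1 topmid [ 745.  -219.9   89.5] mean [ 743.4 -219.4   89. ] zlow 2.1
mug side 0.78 1880 rect [356.1, 223.6, 398.5, 280.4] ztop 88.6 topmid [ 742.3 -222.1   88.3] mean [ 740.9 -224.2   87.4] zlow 3.3
jar top 0.62 1258 rect [144.1, 140.9, 187.4, 181.6] ztop 101.2 topmid [745.  237.3 100. ] mean [745.8 237.   99.3] zlow 17.3
jar side 0.94 1036 rect [275.8, 117.4, 301.6, 164.5] ztop 99.7 topmid [744.3 234.7 100.8] mean [743.4 234.8  98.2] zlow -1.0
bowl top 0.86 2552 rect [240.6, 110.0, 302.1, 165.9] ztop 54.9 topmid [790.1  10.7  54.6] mean [797.7  12.2  53.8] zlow 3.0
bowl side 0.93 1526 rect [312.9, 169.1, 365.8, 205.9] ztop 53.7 topmid [787.3   7.7  53. ] mean [788.5   7.7  52.5] zlow 2.9
```

```bash
cat >> h.py <<'E'
from scipy.spatial.transform import Rotation as Ro
TY=np.deg2rad(-12.6); 
def tool(yaw): # tool y along world direction yaw+90deg, tool z down
    c,s=np.cos(yaw),np.sin(yaw);return np.c_[[-c,-s,0],[-s,c,0],[0,0,-1]]
def go(x,y,z,yaw=TY):
    s=env.state();A=Ro.from_rotvec(s["eef_rot"]).as_matrix();d=A.T@(np.array([x,y,z])-s["ee_pos"])/10
    r=np.rad2deg(Ro.from_matrix(A.T@tool(yaw)).as_rotvec());print("go",np.round(d,2),np.round(r,2),"at",s["ee_pos"],"t",s["t"],"gap",round(float(s["finger_gap"]),3))
E
python3 - <<'E'
from h import *
P=np.load("canister_top.npy");T=P[P[:,2]>97];print(cv2.minAreaRect(T[:,:2].astype(np.float32)))
P=np.load("canister_side.npy");T=P[P[:,2]>97];print(cv2.minAreaRect(T[:,:2].astype(np.float32)))
for q,h in(("canister",105),):
    ct=np.argwhere(look("top",q)["pixels"])[:,::-1]
for q,z in(("shaker",60),("mill",80),("tub",45)):
    P=np.load(q+"_top.npy");T=P[P[:,2]>z];print(q,cv2.minEnclosingCircle(T[:,:2].astype(np.float32)))
P=np.load("scale_top.npy");T=P[P[:,2]>40];print(cv2.minEnclosingCircle(T[:,:2].astype(np.float32)),T.mean(0))
P=np.load("scale_side.npy");T=P[P[:,2]>40];print(T.mean(0))
go(534.5,3.5,230)
E
```

```text
((536.7130126953125, 4.653568267822266), (53.858123779296875, 54.037532806396484), 71.34760284423828)
((533.3516845703125, 2.2880630493164062), (58.6209602355957, 53.287696838378906), 71.74118041992188)
shaker ((616.5747680664062, 54.25829315185547), 26.364421844482422)
mill ((586.8734130859375, -75.61247253417969), 23.001697540283203)
tub ((602.3693237304688, -10.228242874145508), 28.932693481445312)
((501.9476623535156, -326.7132873535156), 68.15872955322266) [ 500.6 -326.6   44.7]
[ 497.  -331.2   44.3]
go [-51.  -44.    0.1] [ 0.   0.  -4.5] at [176.1 573.6 231.3] t 1.25 gap 1.0
```

```bash
sed -i 's/TY=np.deg2rad(-12.6)/TY=np.deg2rad(-18.5)/' h.py; python3 -c "
from h import *
go(535,3.2,200)"
```

```text
go [-51.  -44.    3.1] [0.  0.  1.4] at [176.1 573.6 231.3] t 1.25 gap 1.0
```

Request:
{"method": "jog_arm", "body": {
  "steps": [
    [-51, -44, 3.1, 0, 0, 1.4, 1],
    [-51, -44, 3.1, 0, 0, 1.4, 1],
    [-51, -44, 3.1, 0, 0, 1.4, 1],
    [-51, -44, 3.1, 0, 0, 1.4, 1],
    [-51, -44, 3.1, 0, 0, 1.4, 1],
    [-51, -44, 3.1, 0, 0, 1.4, 1],
    [-51, -44, 3.1, 0, 0, 1.4, 1],
    [-51, -44, 3.1, 0, 0, 1.4, 1]
  ]
}}

```text
t: 1.92
ee_pos: [353.9, 290.0, 216.2]
eef_rot: [0.503, 3.1, 0.001]
ft_force: [0.9, 0.1, -0.4]
finger_gap: 0.998
gripper_force: 0.0
```

```bash
python3 -c "
from h import *
go(535,3.2,200)"
```

```text
go [-26.2 -21.5   1.6] [0.  0.  0.1] at [353.9 290.  216.2] t 1.9167 gap 0.998
```

Request:
{"method": "jog_arm", "body": {
  "steps": [
    [-26.2, -21.5, 1.6, 0, 0, 0, 1],
    [-26.2, -21.5, 1.6, 0, 0, 0, 1],
    [-26.2, -21.5, 1.6, 0, 0, 0, 1],
    [-26.2, -21.5, 1.6, 0, 0, 0, 1],
    [-26.2, -21.5, 1.6, 0, 0, 0, 1],
    [-26.2, -21.5, 1.6, 0, 0, 0, 1],
    [-26.2, -21.5, 1.6, 0, 0, 0, 1],
    [-26.2, -21.5, 1.6, 0, 0, 0, 1]
  ]
}}

```text
t: 2.58
ee_pos: [531.3, 7.7, 200.4]
eef_rot: [0.504, 3.1, 0.0]
ft_force: [0.0, 0.5, 0.4]
finger_gap: 1.002
gripper_force: 0.0
```

Request:
{"method": "jog_arm", "body": {
  "steps": [
    [0, 0, 0, 0, 0, 0, 1],
    [0, 0, 0, 0, 0, 0, 1]
  ]
}}

```text
t: 2.75
ee_pos: [531.0, 7.7, 199.7]
eef_rot: [-0.51, -3.099, 0.0]
ft_force: [-0.8, -0.4, 0.1]
finger_gap: 1.001
gripper_force: 0.0
```

```bash
python3 -c "
from h import *
go(535,3.2,58)
cv2.imwrite('pics/side1.png',env.grab_frame('side')[0][150:290,170:350].repeat(3,0).repeat(3,1))"
```

```text
go [-0.5 -0.3 14.2] [-0.  -0.1 -0.2] at [531.    7.7 199.7] t 2.75 gap 1.001
```

View pics/side1.png

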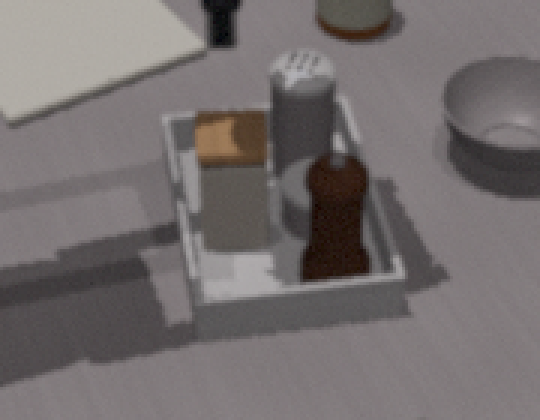

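The gripper is above the canister (fingertips at about px 243,165, with the canister lid at 247,195 below). Nothing has been disturbed, so I'll descend.

Request:
{"method": "jog_arm", "body": {
  "steps": [
    [-0.5, -0.3, 4, 0, 0, 0, 1],
    [-0.5, -0.3, 8, 0, 0, 0, 1],
    [-0.5, -0.3, 11, 0, 0, 0, 1],
    [-0.5, -0.3, 14.2, 0, 0, 0, 1],
    [-0.5, -0.3, 14.2, 0, 0, 0, 1],
    [-0.5, -0.3, 14.2, 0, 0, 0, 0.5],
    [-0.5, -0.3, 14.2, 0, 0, 0, 0.4],
    [-0.5, -0.3, 14.2, 0, 0, 0, 0.4]
  ],
  "squeeze": 40
}}

```text
t: 3.47
ee_pos: [536.4, 5.7, 61.5]
eef_rot: [0.502, 3.096, 0.0]
ft_force: [-1.0, 0.6, 1.1]
finger_gap: 0.628
gripper_force: 41.8
```

Request:
{"method": "jog_arm", "body": {
  "steps": [
    [0, 0, 0, 0, 0, 0, 0.3],
    [0, 0, 0, 0, 0, 0, 0.3],
    [0, 0, 0, 0, 0, 0, 0.3],
    [0, 0, 0, 0, 0, 0, 0.3]
  ],
  "squeeze": 40
}}

```text
t: 3.8
ee_pos: [536.5, 5.5, 61.5]
eef_rot: [0.503, 3.096, 0.001]
ft_force: [-2.0, 1.0, 8.0]
finger_gap: 0.629
gripper_force: 42.5
```

Request:
{"method": "jog_arm", "body": {
  "steps": [
    [0, 0, -2, 0, 0, 0, 0.3],
    [0, 0, -5, 0, 0, 0, 0.3],
    [0, 0, -9, 0, 0, 0, 0.3],
    [0, 0, -12.5, 0, 0, 0, 0.3],
    [0, 0, -15, 0, 0, 0, 0.3],
    [0, 0, -15, 0, 0, 0, 0.3]
  ]
}}

```text
t: 4.3
ee_pos: [538.2, 5.1, 217.2]
eef_rot: [0.502, 3.088, 0.002]
ft_force: [0.9, 0.1, -1.7]
finger_gap: 0.627
gripper_force: 43.3
```

```bash
python3 -c "
from h import *
print(env.state()['gripper_force'])
go(437.6,252,200)"
```

```text
43.27856183052063
go [17.4 20.2  1.6] [0.2 0.7 0. ] at [538.2   5.1 217.2] t 4.3 gap 0.627
```

Request:
{"method": "jog_arm", "body": {
  "steps": [
    [3, 3.5, 0.8, 0, 0, 0, 0.3],
    [6, 7, 0.8, 0, 0, 0, 0.3],
    [9, 10.5, 0.8, 0, 0, 0, 0.3],
    [12, 14, 0.8, 0, 0.2, 0, 0.3],
    [15, 17.5, 0.8, 0, 0.4, 0, 0.3],
    [17, 20, 0.8, 0, 0.5, 0, 0.3],
    [17.4, 20.2, 0.8, 0, 0.7, 0, 0.3],
    [17.4, 20.2, 0.8, 0, 0.7, 0, 0.3]
  ]
}}

```text
t: 4.97
ee_pos: [431.0, 255.6, 200.2]
eef_rot: [-0.495, -3.089, -0.005]
ft_force: [0.2, -0.5, -3.2]
finger_gap: 0.63
gripper_force: 43.8
```

```bash
python3 -c "
from h import *
go(437.6,252,70)"
```

```text
go [-0.9 -0.1 13. ] [ 0.1 -0.8  0.3] at [431.  255.6 200.2] t 4.9667 gap 0.63
```

Request:
{"method": "jog_arm", "body": {
  "steps": [
    [-0.8, 0, 3, 0, -0.7, 0, 0.3],
    [-0.8, 0, 6, 0, -0.7, 0, 0.3],
    [-0.8, 0, 9, 0, -0.7, 0, 0.3],
    [-0.8, 0, 11, 0, -0.7, 0, 0.3],
    [-0.8, 0, 12, 0, -0.7, 0, 0.3],
    [-0.8, 0, 12, 0, -0.7, 0, 0.3],
    [-0.8, 0, 12, 0, -0.7, 0, 0.3],
    [-0.8, 0, 12, 0, -0.7, 0, 0.3]
  ]
}}

```text
t: 5.63
ee_pos: [440.8, 250.4, 82.1]
eef_rot: [0.504, 3.098, 0.002]
ft_force: [1.1, -0.5, -2.4]
finger_gap: 0.624
gripper_force: 43.8
```

```bash
python3 -c "
from h import *
print(env.state()['ft_force'])
go(437.6,252,69)"
```

```text
[ 1.1 -0.5 -2.4]
go [0.4 0.  1.3] [0.1 0.1 0. ] at [440.8 250.4  82.1] t 5.6333 gap 0.624
```

Request:
{"method": "jog_arm", "body": {
  "steps": [
    [0, 0, 0.5, 0, 0, 0, 0.3],
    [0, 0, 1.0, 0, 0, 0, 0.3],
    [0, 0, 1.3, 0, 0, 0, 0.3],
    [0, 0, 1.3, 0, 0, 0, 0.3]
  ]
}}

```text
t: 5.97
ee_pos: [440.2, 250.1, 68.3]
eef_rot: [0.504, 3.099, 0.001]
ft_force: [-3.0, -2.0, 7.0]
finger_gap: 0.628
gripper_force: 44.0
```

Request:
{"method": "jog_arm", "body": {
  "steps": [
    [0, 0, 0, 0, 0, 0, 0.8],
    [0, 0, 0, 0, 0, 0, 1],
    [0, 0, 0, 0, 0, 0, 1],
    [0, 0, -3, 0, 0, 0, 1],
    [0, 0, -7, 0, 0, 0, 1],
    [0, 0, -11, 0, 0, 0, 1],
    [0, 0, -14, 0, 0, 0, 1],
    [0, 0, -14, 0, 0, 0, 1]
  ]
}}

```text
t: 6.63
ee_pos: [443.0, 251.7, 215.5]
eef_rot: [0.502, 3.091, 0.011]
ft_force: [1.8, 0.4, 0.8]
finger_gap: 1.001
gripper_force: 0.0
```

```bash
python3 -c "
from h import *
go(615,52.7,200)
go(584.9,-78.5,200)"
```

```text
go [-22.6 -13.4   1.6] [0.5 0.5 0. ] at [443.  251.7 215.5] t 6.6333 gap 1.001
go [-23.9 -26.8   1.5] [0.5 0.5 0. ] at [443.  251.7 215.5] t 6.6333 gap 1.001
```

Request:
{"method": "jog_arm", "body": {
  "steps": [
    [-22.6, -13.4, 0.8, 0, 0, 0, 1],
    [-22.6, -13.4, 0.8, 0, 0, 0, 1],
    [-22.6, -13.4, 0.8, 0, 0, 0, 1],
    [-22.6, -13.4, 0.8, 0, 0, 0, 1],
    [-22.6, -13.4, 0.8, 0, 0, 0, 1],
    [-22.6, -13.4, 0.8, 0, 0, 0, 1],
    [-22.6, -13.4, 0.8, 0, 0, 0, 1],
    [-22.6, -13.4, 0.8, 0, 0, 0, 1]
  ]
}}

```text
t: 7.3
ee_pos: [612.8, 48.0, 198.0]
eef_rot: [-0.51, -3.099, 0.001]
ft_force: [-0.3, 0.8, 0.4]
finger_gap: 1.002
gripper_force: 0.0
```

Request:
{"method": "jog_arm", "body": {
  "steps": [
    [0, 0, 0, 0, 0, 0, 1],
    [0, 0, 0, 0, 0, 0, 1]
  ]
}}

```text
t: 7.47
ee_pos: [610.7, 52.2, 198.8]
eef_rot: [-0.503, -3.1, -0.001]
ft_force: [0.5, 0.2, -0.6]
finger_gap: 1.001
gripper_force: 0.0
```

```bash
python3 -c "
from h import *
go(615,52.7,61)"
```

```text
go [-0.4  0.2 13.8] [ 0.  -0.1  0.1] at [610.7  52.2 198.8] t 7.4667 gap 1.001
```

Request:
{"method": "jog_arm", "body": {
  "steps": [
    [-0.4, 0.2, 4, 0, 0, 0, 1],
    [-0.4, 0.2, 8, 0, 0, 0, 1],
    [-0.4, 0.2, 11, 0, 0, 0, 1],
    [-0.4, 0.2, 13.8, 0, 0, 0, 1],
    [-0.4, 0.2, 13.8, 0, 0, 0, 1],
    [-0.4, 0.2, 13.8, 0, 0, 0, 1],
    [-0.4, 0.2, 13.8, 0, 0, 0, 0.5],
    [-0.4, 0.2, 13.8, 0, 0, 0, 0.3]
  ],
  "squeeze": 40
}}

```text
t: 8.13
ee_pos: [617.8, 52.6, 64.5]
eef_rot: [0.502, 3.096, 0.001]
ft_force: [0.5, 0.6, 1.3]
finger_gap: 0.746
gripper_force: 0.0
```

Request:
{"method": "jog_arm", "body": {
  "steps": [
    [0, 0, 0, 0, 0, 0, 0.3],
    [0, 0, 0, 0, 0, 0, 0.3],
    [0, 0, 0, 0, 0, 0, 0.3],
    [0, 0, 0, 0, 0, 0, 0.3]
  ],
  "squeeze": 40
}}

```text
t: 8.47
ee_pos: [618.0, 52.5, 64.5]
eef_rot: [0.503, 3.096, 0.002]
ft_force: [0.0, 1.8, 7.1]
finger_gap: 0.602
gripper_force: 41.5
```

Request:
{"method": "jog_arm", "body": {
  "steps": [
    [0, 0, -2, 0, 0, 0, 0.3],
    [0, 0, -5, 0, 0, 0, 0.3],
    [0, 0, -9, 0, 0, 0, 0.3],
    [0, 0, -12.5, 0, 0, 0, 0.3],
    [0, 0, -14, 0, 0, 0, 0.3],
    [0, 0, -14, 0, 0, 0, 0.3],
    [0, 0, -14, 0, 0, 0, 0.3],
    [0, 0, -14, 0, 0, 0, 0.3]
  ]
}}

```text
t: 9.13
ee_pos: [614.8, 51.9, 199.3]
eef_rot: [-0.504, -3.098, 0.001]
ft_force: [0.6, -0.5, -3.7]
finger_gap: 0.603
gripper_force: 42.7
```

```bash
python3 -c "
from h import *
go(555.6,274,200)"
```

```text
go [12.6 19.2 -0.1] [-0.1 -0.1  0. ] at [614.8  51.9 199.3] t 9.1333 gap 0.603
```

Request:
{"method": "jog_arm", "body": {
  "steps": [
    [2.1, 3.2, 0, 0, 0, 0, 0.3],
    [4.2, 6.4, 0, 0, 0, 0, 0.3],
    [6.3, 9.6, 0, 0, 0, 0, 0.3],
    [8.4, 12.8, 0, 0, 0, 0, 0.3],
    [10.5, 16, 0, 0, 0, 0, 0.3],
    [12.6, 19.2, 0, 0, 0, 0, 0.3],
    [12.6, 19.2, 0, 0, 0, 0, 0.3],
    [12.6, 19.2, 0, 0, 0, 0, 0.3]
  ]
}}

```text
t: 9.8
ee_pos: [554.7, 275.7, 197.9]
eef_rot: [-0.497, -3.098, 0.004]
ft_force: [0.1, -1.2, -2.8]
finger_gap: 0.605
gripper_force: 43.2
```

Request:
{"method": "jog_arm", "body": {
  "steps": [
    [0, 0, 3, 0, 0, 0, 0.3],
    [0, 0, 6, 0, 0, 0, 0.3],
    [0, 0, 9, 0, 0, 0, 0.3],
    [0, 0, 11, 0, 0, 0, 0.3],
    [0, 0, 12, 0, 0, 0, 0.3],
    [0, 0, 12, 0, 0, 0, 0.3],
    [0, 0, 12, 0, 0, 0, 0.3]
  ]
}}

```text
t: 10.38
ee_pos: [556.8, 273.0, 80.5]
eef_rot: [-0.505, -3.099, 0.002]
ft_force: [-0.0, 0.1, -2.2]
finger_gap: 0.602
gripper_force: 43.2
```

```bash
python3 -c "
from h import *
go(555.6,274,71.5)"
```

```text
go [0.1 0.1 0.9] [-0.1 -0.1 -0. ] at [556.8 273.   80.5] t 10.3833 gap 0.602
```

Request:
{"method": "jog_arm", "body": {
  "steps": [
    [0, 0, 0.4, 0, 0, 0, 0.3],
    [0, 0, 0.7, 0, 0, 0, 0.3],
    [0, 0, 0.9, 0, 0, 0, 0.3],
    [0, 0, 0.9, 0, 0, 0, 0.3]
  ]
}}

```text
t: 10.72
ee_pos: [557.3, 274.1, 72.6]
eef_rot: [0.504, 3.1, 0.001]
ft_force: [-0.6, -0.2, -3.4]
finger_gap: 0.603
gripper_force: 43.2
```

No contact yet; down about 1–2 mm more.

Request:
{"method": "jog_arm", "body": {
  "steps": [
    [0, 0, 0.15, 0, 0, 0, 0.3],
    [0, 0, 0.25, 0, 0, 0, 0.3],
    [0, 0, 0.25, 0, 0, 0, 0.3]
  ]
}}

```text
t: 10.97
ee_pos: [557.9, 274.3, 71.5]
eef_rot: [0.503, 3.099, 0.001]
ft_force: [-3.0, -1.1, 5.7]
finger_gap: 0.602
gripper_force: 43.3
```

Contact. Release, rise, go to the mill.

Request:
{"method": "jog_arm", "body": {
  "steps": [
    [0, 0, 0, 0, 0, 0, 0.8],
    [0, 0, 0, 0, 0, 0, 1],
    [0, 0, 0, 0, 0, 0, 1],
    [0, 0, -3, 0, 0, 0, 1],
    [0, 0, -7, 0, 0, 0, 1],
    [0, 0, -11, 0, 0, 0, 1],
    [0, 0, -13, 0, 0, 0, 1],
    [0, 0, -13, 0, 0, 0, 1]
  ]
}}

```text
t: 11.63
ee_pos: [560.5, 275.4, 207.5]
eef_rot: [0.502, 3.091, 0.009]
ft_force: [0.7, -0.2, 0.5]
finger_gap: 1.002
gripper_force: 0.0
```

```bash
python3 -c "
from h import *
go(584.9,-78.5,200)"
```

```text
go [-13.5 -32.8   0.6] [0.4 0.5 0. ] at [560.5 275.4 207.5] t 11.6333 gap 1.002
```

Request:
{"method": "jog_arm", "body": {
  "steps": [
    [-13.5, -32.8, 0, 0, 0, 0, 1],
    [-13.5, -32.8, 0, 0, 0, 0, 1],
    [-13.5, -32.8, 0, 0, 0, 0, 1],
    [-13.5, -32.8, 0, 0, 0, 0, 1],
    [-13.5, -32.8, 0, 0, 0, 0, 1],
    [-13.5, -32.8, 0, 0, 0, 0, 1],
    [-13.5, -32.8, 0, 0, 0, 0, 1],
    [-13.5, -32.8, 0, 0, 0, 0, 1]
  ]
}}

```text
t: 12.3
ee_pos: [579.2, -60.5, 198.9]
eef_rot: [-0.504, -3.1, -0.0]
ft_force: [0.5, -0.6, -0.4]
finger_gap: 1.002
gripper_force: 0.0
```

Request:
{"method": "jog_arm", "body": {
  "steps": [
    [0, 0, 0, 0, 0, 0, 1],
    [0, 0, 0, 0, 0, 0, 1],
    [0, 0, 0, 0, 0, 0, 1]
  ]
}}

```text
t: 12.55
ee_pos: [579.4, -58.4, 198.9]
eef_rot: [-0.505, -3.099, -0.001]
ft_force: [1.0, 0.4, -0.5]
finger_gap: 0.998
gripper_force: 0.0
```

```bash
python3 -c "
from h import *
go(584.9,-78.5,61)"
```

```text
go [-1.2 -1.7 13.8] [ 0.  -0.1 -0. ] at [579.4 -58.4 198.9] t 12.55 gap 0.998
```

Request:
{"method": "jog_arm", "body": {
  "steps": [
    [-1.2, -1.7, 0, 0, 0, 0, 1],
    [-1.2, -1.7, 4, 0, 0, 0, 1],
    [-1.2, -1.7, 8, 0, 0, 0, 1],
    [-1.2, -1.7, 11, 0, 0, 0, 1],
    [-1.2, -1.7, 14, 0, 0, 0, 1],
    [-1.2, -1.7, 14, 0, 0, 0, 1],
    [-1.2, -1.7, 14, 0, 0, 0, 1]
  ],
  "squeeze": 40
}}

```text
t: 13.13
ee_pos: [584.2, -76.2, 57.6]
eef_rot: [-0.5, -3.097, -0.001]
ft_force: [0.4, 0.3, 0.4]
finger_gap: 0.999
gripper_force: 0.0
```

Request:
{"method": "jog_arm", "body": {
  "steps": [
    [0, 0, 0, 0, 0, 0, 0.6],
    [0, 0, 0, 0, 0, 0, 0.5],
    [0, 0, 0, 0, 0, 0, 0.3],
    [0, 0, 0, 0, 0, 0, 0.3],
    [0, 0, 0, 0, 0, 0, 0.2],
    [0, 0, 0, 0, 0, 0, 0.2],
    [0, 0, 0, 0, 0, 0, 0.2],
    [0, 0, 0, 0, 0, 0, 0.2]
  ],
  "squeeze": 40
}}

```text
t: 13.8
ee_pos: [587.2, -78.5, 61.6]
eef_rot: [0.504, 3.098, 0.0]
ft_force: [0.5, 1.7, 6.4]
finger_gap: 0.527
gripper_force: 39.8
```

Request:
{"method": "jog_arm", "body": {
  "steps": [
    [0, 0, -1, 0, 0, 0, 0.2],
    [0, 0, -3, 0, 0, 0, 0.2],
    [0, 0, -6, 0, 0, 0, 0.2],
    [0, 0, -9, 0, 0, 0, 0.2],
    [0, 0, -12, 0, 0, 0, 0.2],
    [0, 0, -14, 0, 0, 0, 0.2],
    [0, 0, -14, 0, 0, 0, 0.2],
    [0, 0, -14, 0, 0, 0, 0.2]
  ]
}}

```text
t: 14.47
ee_pos: [586.5, -78.8, 201.2]
eef_rot: [0.504, 3.098, -0.0]
ft_force: [-1.3, -0.1, -3.3]
finger_gap: 0.521
gripper_force: 41.5
```

```bash
python3 -c "
from h import *
print(env.state()['ft_force'],env.state()['gripper_force'])
go(474.8,381,200)
cv2.imwrite('pics/side2.png',env.grab_frame('side')[0][80:280,130:380].repeat(3,0).repeat(3,1))"
```

```text
[-1.3 -0.1 -3.3] 41.51401618961245
go [25.2 40.1  0.1] [0.  0.2 0. ] at [586.5 -78.8 201.2] t 14.4667 gap 0.521
```

View pics/side2.png

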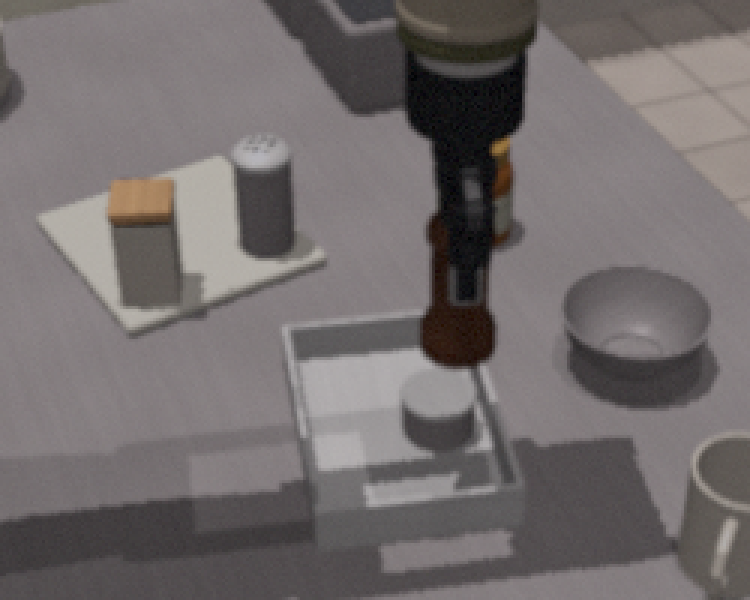

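The mill hangs upright (px ~460,300 in the crop). The canister and shaker stand on the board, and the tub is unmoved in the tray.

Request:
{"method": "jog_arm", "body": {
  "steps": [
    [2.2, 3.5, -1, 0, 0, 0, 0.2],
    [4.4, 7, -1, 0, 0, 0, 0.2],
    [6.6, 10.5, -1, 0, 0, 0, 0.2],
    [8.8, 14, -1, 0, 0, 0, 0.2],
    [11, 17.5, -1, 0, 0, 0, 0.2],
    [13.2, 21, -1, 0, 0, 0, 0.2],
    [15.4, 24.5, -1, 0, 0, 0, 0.2],
    [17, 27, -1, 0, 0, 0, 0.2]
  ]
}}

```text
t: 15.18
ee_pos: [507.2, 234.1, 206.7]
eef_rot: [-0.501, -3.097, 0.002]
ft_force: [0.1, -0.6, -2.8]
finger_gap: 0.523
gripper_force: 41.9
```

Request:
{"method": "jog_arm", "body": {
  "steps": [
    [2.2, 3.5, 0, 0, 0, 0, 0.2],
    [4.4, 7, 0, 0, 0, 0, 0.2],
    [6.6, 10.5, 0, 0, 0, 0, 0.2],
    [8.2, 13.1, 0, 0, 0, 0, 0.2],
    [8.2, 13.1, 0, 0, 0, 0, 0.2],
    [8.2, 13.1, 0, 0, 0, 0, 0.2],
    [8.2, 13.1, 0, 0, 0, 0, 0.2]
  ]
}}

```text
t: 15.77
ee_pos: [472.6, 380.9, 207.1]
eef_rot: [-0.502, -3.098, 0.005]
ft_force: [0.3, -0.2, -2.6]
finger_gap: 0.521
gripper_force: 42.2
```

```bash
python3 -c "
from h import *
go(474.8,381,69)"
```

```text
go [-0.2  0.1 13.8] [-0.2 -0.1  0.1] at [472.6 380.9 207.1] t 15.7667 gap 0.521
```

Request:
{"method": "jog_arm", "body": {
  "steps": [
    [-0.2, 0, 3, 0, 0, 0, 0.2],
    [-0.2, 0, 6, 0, 0, 0, 0.2],
    [-0.2, 0, 9, 0, 0, 0, 0.2],
    [-0.2, 0, 12, 0, 0, 0, 0.2],
    [-0.2, 0, 12.8, 0, 0, 0, 0.2],
    [-0.2, 0, 12.8, 0, 0, 0, 0.2],
    [-0.2, 0, 12.8, 0, 0, 0, 0.2]
  ]
}}

```text
t: 16.35
ee_pos: [475.9, 380.2, 82.0]
eef_rot: [-0.506, -3.1, 0.001]
ft_force: [0.2, 0.5, -2.7]
finger_gap: 0.526
gripper_force: 42.2
```

Request:
{"method": "jog_arm", "body": {
  "steps": [
    [0, 0, 0.4, 0, 0, 0, 0.2],
    [0, 0, 0.7, 0, 0, 0, 0.2],
    [0, 0, 0.9, 0, 0, 0, 0.2],
    [0, 0, 0.9, 0, 0, 0, 0.2]
  ]
}}

```text
t: 16.68
ee_pos: [475.9, 381.3, 73.3]
eef_rot: [0.504, 3.1, 0.001]
ft_force: [0.3, -0.4, -2.7]
finger_gap: 0.525
gripper_force: 42.2
```

Request:
{"method": "jog_arm", "body": {
  "steps": [
    [0, 0, 0.2, 0, 0, 0, 0.2],
    [0, 0, 0.4, 0, 0, 0, 0.2],
    [0, 0, 0.55, 0, 0, 0, 0.2],
    [0, 0, 0.55, 0, 0, 0, 0.2]
  ]
}}

```text
t: 17.02
ee_pos: [476.6, 381.6, 68.6]
eef_rot: [0.503, 3.099, 0.002]
ft_force: [0.1, -0.9, 4.4]
finger_gap: 0.519
gripper_force: 41.8
```

Request:
{"method": "jog_arm", "body": {
  "steps": [
    [0, 0, 0, 0, 0, 0, 0.7],
    [0, 0, 0, 0, 0, 0, 1],
    [0, 0, 0, 0, 0, 0, 1],
    [0, 0, 0, 0, 0, 0, 1],
    [0, 0, -3, 0, 0, 0, 1],
    [0, 0, -7, 0, 0, 0, 1],
    [0, 0, -11, 0, 0, 0, 1],
    [0, 0, -14, 0, 0, 0, 1]
  ]
}}

```text
t: 17.68
ee_pos: [476.1, 381.4, 210.6]
eef_rot: [0.504, 3.099, 0.003]
ft_force: [0.8, -0.2, 0.4]
finger_gap: 1.002
gripper_force: 0.0
```

Request:
{"method": "jog_arm", "body": {
  "steps": [
    [0, 0, 0, 0, 0, 0, 1],
    [0, 0, 0, 0, 0, 0, 1],
    [0, 0, 0, 0, 0, 0, 1]
  ]
}}

```text
t: 17.93
ee_pos: [475.4, 380.9, 206.5]
eef_rot: [-0.504, -3.1, 0.001]
ft_force: [-0.0, -0.3, -0.1]
finger_gap: 0.999
gripper_force: 0.0
```

Run:
```python
from h import *
F={n:env.grab_frame(n) for n in("top","side")}
cv2.imwrite('pics/side3.png',F["side"][0][80:280,130:380].repeat(3,0).repeat(3,1))
for q in("shaker","canister","mill","tub"):
    for n in F:
        s=look(n,q)
        if not s: print(q,n,"none");continue
        P=cloud(n,s["pixels"],F[n][1]);z=P[:,2];zt=np.percentile(z,97);T=P[z>zt-4]
        print(q,n,round(s["conf"],2),"ztop %.1f"%zt,"topmid",(T.min(0)+T.max(0))/2,"mean",T.mean(0))
go(601,-11.7,200)
```

```text
shaker top 0.61 ztop 119.2 topmid [557.2 274.6 118.7] mean [556.3 274.3 117.4]
shaker side 0.57 ztop 117.9 topmid [552.5 268.5 117.1] mean [552.1 271.3 116.5]
canister top 0.71 ztop 113.3 topmid [440.9 246.8 112.2] mean [441.5 246.9 111.3]
canister side 0.73 ztop 39.1 topmid [565.4  -4.8  38.8] mean [558.8 -26.6  38. ]
mill top 0.87 ztop 127.5 topmid [477.9 380.8 128.7] mean [479.2 380.3 126.2]
mill side 0.93 ztop 126.6 topmid [475.3 379.5 127.6] mean [474.2 377.8 125.9]
tub top 0.58 ztop 47.0 topmid [601.5 -10.   46.2] mean [601.9 -10.6  44.8]
tub side 0.96 ztop 46.0 topmid [598.4 -12.9  44.8] mean [598.4 -14.5  43.8]
go [-24.3 -33.3   0.7] [-0. -0.  0.] at [475.6 381.  206.8] t 18.4333 gap 0.996
```

View pics/side3.png

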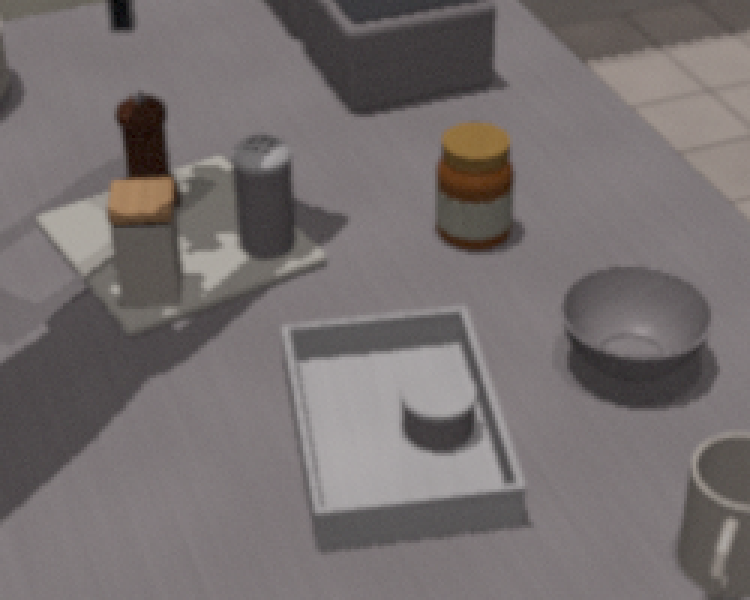

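All three stand upright on the board (mill 145,140; canister 145,240; shaker 265,195 in the crop). The tub is alone in the tray (440,410).

Request:
{"method": "jog_arm", "body": {
  "steps": [
    [-24.2, -33, 0.7, 0, 0, 0, 1],
    [-24.2, -33, 0.7, 0, 0, 0, 1],
    [-24.2, -33, 0.7, 0, 0, 0, 1],
    [-24.2, -33, 0.7, 0, 0, 0, 1],
    [-24.2, -33, 0.7, 0, 0, 0, 1],
    [-24.2, -33, 0.7, 0, 0, 0, 1],
    [-24.2, -33, 0.7, 0, 0, 0, 1],
    [-24.2, -33, 0.7, 0, 0, 0, 1]
  ]
}}

```text
t: 19.1
ee_pos: [577.8, 61.7, 201.7]
eef_rot: [0.504, 3.1, 0.0]
ft_force: [0.2, 1.0, 0.8]
finger_gap: 0.998
gripper_force: 0.0
```

```bash
python3 -c "
from h import *
go(601.5,-10.8,100)"
```

```text
go [-4.5 -6.1 10.2] [0. 0. 0.] at [577.8  61.7 201.7] t 19.1 gap 0.998
```

Request:
{"method": "jog_arm", "body": {
  "steps": [
    [-4.5, -6.1, 2, 0, 0, 0, 1],
    [-4.5, -6.1, 5, 0, 0, 0, 1],
    [-4.5, -6.1, 9, 0, 0, 0, 1],
    [-4.5, -6.1, 10.2, 0, 0, 0, 1],
    [-4.5, -6.1, 10.2, 0, 0, 0, 1],
    [-4.5, -6.1, 10.2, 0, 0, 0, 1],
    [-4.5, -6.1, 10.2, 0, 0, 0, 1]
  ]
}}

```text
t: 19.68
ee_pos: [602.0, -8.1, 101.5]
eef_rot: [0.503, 3.099, 0.0]
ft_force: [0.5, 0.3, 1.0]
finger_gap: 1.007
gripper_force: 0.0
```

```bash
python3 -c "
from h import *
go(601.5,-10.8,12)"
```

```text
go [-0.  -0.3  8.9] [0.  0.1 0.1] at [602.   -8.1 101.5] t 19.6833 gap 1.007
```

Request:
{"method": "jog_arm", "body": {
  "steps": [
    [0, -0.3, 3, 0, 0, 0, 1],
    [0, -0.3, 6, 0, 0, 0, 1],
    [0, -0.3, 8, 0, 0, 0, 1],
    [0, -0.3, 8.9, 0, 0, 0, 1],
    [0, -0.3, 8.9, 0, 0, 0, 1],
    [0, -0.3, 8.9, 0, 0, 0, 1],
    [0, -0.3, 8.9, 0, 0, 0, 1]
  ]
}}

```text
t: 20.27
ee_pos: [602.1, -11.2, 13.4]
eef_rot: [0.503, 3.097, 0.0]
ft_force: [0.1, -0.1, 0.0]
finger_gap: 0.997
gripper_force: 0.0
```

Request:
{"method": "jog_arm", "body": {
  "steps": [
    [0, 0, 0, 0, 0, 0, 0.7],
    [0, 0, 0, 0, 0, 0, 0.5],
    [0, 0, 0, 0, 0, 0, 0.3],
    [0, 0, 0, 0, 0, 0, 0.3],
    [0, 0, 0, 0, 0, 0, 0.3],
    [0, 0, 0, 0, 0, 0, 0.3],
    [0, 0, 0, 0, 0, 0, 0.3]
  ],
  "squeeze": 40
}}

```text
t: 20.85
ee_pos: [601.2, -11.3, 12.5]
eef_rot: [0.503, 3.098, 0.0]
ft_force: [-1.8, 0.7, 6.9]
finger_gap: 0.687
gripper_force: 41.2
```

Request:
{"method": "jog_arm", "body": {
  "steps": [
    [0, 0, -1, 0, 0, 0, 0.3],
    [0, 0, -3, 0, 0, 0, 0.3],
    [0, 0, -6, 0, 0, 0, 0.3],
    [0, 0, -9, 0, 0, 0, 0.3],
    [0, 0, -12, 0, 0, 0, 0.3],
    [0, 0, -12, 0, 0, 0, 0.3],
    [0, 0, -12, 0, 0, 0, 0.3]
  ]
}}

```text
t: 21.43
ee_pos: [601.8, -11.5, 134.0]
eef_rot: [0.503, 3.095, 0.0]
ft_force: [-0.9, 0.2, -2.5]
finger_gap: 0.688
gripper_force: 43.6
```

```bash
python3 -c "
from h import *
go(500.7,-327.7,130)"
```

```text
go [ -0.4 -33.2   0.4] [0.1 0.3 0. ] at [601.8 -11.5 134. ] t 21.4333 gap 0.688
```

Request:
{"method": "jog_arm", "body": {
  "steps": [
    [0, -4, 0, 0, 0, 0, 0.3],
    [0, -8, 0, 0, 0, 0, 0.3],
    [0, -12, 0, 0, 0, 0, 0.3],
    [-0.2, -16, 0, 0, 0, 0, 0.3],
    [-0.3, -20, 0, 0, 0, 0, 0.3],
    [-0.4, -24, 0, 0, 0, 0, 0.3],
    [-0.4, -28, 0, 0, 0, 0, 0.3],
    [-0.4, -31, 0, 0, 0, 0, 0.3]
  ]
}}

```text
t: 22.1
ee_pos: [503.0, -308.7, 128.7]
eef_rot: [-0.505, -3.098, -0.001]
ft_force: [0.3, -0.1, -2.1]
finger_gap: 0.683
gripper_force: 43.7
```

Request:
{"method": "jog_arm", "body": {
  "steps": [
    [0, -1.5, 0, 0, 0, 0, 0.3],
    [0, -2.2, 0, 0, 0, 0, 0.3],
    [0, -2.2, 0, 0, 0, 0, 0.3],
    [0, -2.2, 0, 0, 0, 0, 0.3]
  ]
}}

```text
t: 22.43
ee_pos: [498.5, -326.2, 129.6]
eef_rot: [-0.504, -3.1, -0.002]
ft_force: [-0.2, -0.0, -2.2]
finger_gap: 0.684
gripper_force: 43.8
```

Run:
```python
from h import *
F={n:env.grab_frame(n) for n in("top","side")}
for n in F:
    for q in("tub","scale"):
        s=look(n,q)
        if not s: print(q,n,"none");continue
        P=cloud(n,s["pixels"],F[n][1]);z=P[:,2];zt=np.percentile(z,97);T=P[z>zt-4];print(q,n,s["conf"],zt,(T.min(0)+T.max(0))/2)
go(500.7,-327.7,52.5)
```

```text
tub top 0.83 199.40948263951594 [ 494.  -296.7  228.9]
scale top 0.73 46.803624276836445 [ 501.3 -289.3  261.1]
tub side 0.73 203.15106779581228 [ 478.1 -350.4  206.7]
scale side 0.77 46.367507167472546 [ 498.1 -328.3   92.6]
go [-0.2 -0.1  7.8] [0.  0.  0.1] at [ 499.1 -326.3  130.5] t 22.7333 gap 0.682
```

Down in two stages: near, then gently.

Request:
{"method": "jog_arm", "body": {
  "steps": [
    [-0.1, -0.1, 2, 0, 0, 0, 0.3],
    [-0.1, -0.1, 4, 0, 0, 0, 0.3],
    [-0.1, -0.1, 5.5, 0, 0, 0, 0.3],
    [-0.1, -0.1, 6.6, 0, 0, 0, 0.3],
    [-0.1, -0.1, 6.6, 0, 0, 0, 0.3],
    [-0.1, -0.1, 6.6, 0, 0, 0, 0.3],
    [-0.1, -0.1, 6.6, 0, 0, 0, 0.3]
  ]
}}

```text
t: 23.32
ee_pos: [499.9, -329.0, 65.7]
eef_rot: [0.503, 3.1, -0.001]
ft_force: [0.1, 0.8, -1.8]
finger_gap: 0.683
gripper_force: 43.8
```

Request:
{"method": "jog_arm", "body": {
  "steps": [
    [0, 0, 0.2, 0, 0, 0, 0.3],
    [0, 0, 0.4, 0, 0, 0, 0.3],
    [0, 0, 0.6, 0, 0, 0, 0.3],
    [0, 0, 0.8, 0, 0, 0, 0.3],
    [0, 0, 0.8, 0, 0, 0, 0.3]
  ]
}}

```text
t: 23.73
ee_pos: [498.9, -328.5, 56.0]
eef_rot: [-0.504, -3.1, -0.0]
ft_force: [-0.7, -0.3, -2.7]
finger_gap: 0.685
gripper_force: 43.8
```

Request:
{"method": "jog_arm", "body": {
  "steps": [
    [0, 0, 0.1, 0, 0, 0, 0.3],
    [0, 0, 0.2, 0, 0, 0, 0.3],
    [0, 0, 0.3, 0, 0, 0, 0.3],
    [0, 0, 0.4, 0, 0, 0, 0.3],
    [0, 0, 0.4, 0, 0, 0, 0.3]
  ]
}}

```text
t: 24.15
ee_pos: [499.2, -328.7, 52.6]
eef_rot: [-0.504, -3.101, -0.0]
ft_force: [-1.6, 0.3, -0.8]
finger_gap: 0.686
gripper_force: 43.9
```

Request:
{"method": "jog_arm", "body": {
  "steps": [
    [0, 0, 0.1, 0, 0, 0, 0.3],
    [0, 0, 0.2, 0, 0, 0, 0.3],
    [0, 0, 0.2, 0, 0, 0, 0.3]
  ]
}}

```text
t: 24.4
ee_pos: [499.3, -328.8, 52.5]
eef_rot: [0.504, 3.101, -0.0]
ft_force: [-9.0, 7.0, 16.2]
finger_gap: 0.685
gripper_force: 44.8
```

Request:
{"method": "jog_arm", "body": {
  "steps": [
    [0, 0, -0.1, 0, 0, 0, 0.3],
    [0, 0, -0.1, 0, 0, 0, 0.75],
    [0, 0, -0.1, 0, 0, 0, 1],
    [0, 0, -0.1, 0, 0, 0, 1],
    [0, 0, -0.1, 0, 0, 0, 1],
    [0, 0, -3, 0, 0, 0, 1],
    [0, 0, -7, 0, 0, 0, 1],
    [0, 0, -11, 0, 0, 0, 1]
  ]
}}

```text
t: 25.07
ee_pos: [497.9, -327.7, 159.8]
eef_rot: [-0.503, -3.097, -0.003]
ft_force: [1.7, -0.1, 0.1]
finger_gap: 1.003
gripper_force: 0.0
```

Request:
{"method": "jog_arm", "body": {
  "steps": [
    [0, 4, -15, 0, 0, 0, 1],
    [0, 8, -15, 0, 0, 0, 1],
    [0, 12, -15, 0, 0, 0, 1],
    [0, 16, -15, 0, 0, 0, 1],
    [0, 20, -15, 0, 0, 0, 1],
    [0, 24, -15, 0, 0, 0, 1],
    [0, 26, -15, 0, 0, 0, 1],
    [0, 26, -15, 0, 0, 0, 1]
  ]
}}

```text
t: 25.73
ee_pos: [582.2, -79.6, 311.4]
eef_rot: [0.503, 3.1, 0.001]
ft_force: [0.8, -0.5, 0.6]
finger_gap: 1.003
gripper_force: 0.0
```

Run:
```python
from h import *
F={n:env.grab_frame(n) for n in("top","side")}
cv2.imwrite('pics/side4.png',cv2.resize(F["side"][0],(800,600)))
for n in F:
    for q in("tub","scale"):
        s=look(n,q)
        if not s: print(q,n,"none");continue
        P=cloud(n,s["pixels"],F[n][1]);z=P[:,2];zt=np.percentile(z,97);T=P[z>zt-4];print(q,n,s["conf"],zt,(T.min(0)+T.max(0))/2,T.mean(0))
go(476.6,381.5,215)
```

```text
tub top none
scale top 0.76 47.15417698379179 [ 506.1 -209.6  333.6] [ 508.7 -280.7   68.4]
tub side 0.83 87.30480433726122 [ 497.6 -329.6   86.1] [ 497.6 -330.2   85.1]
scale side 0.66 87.25297303908661 [ 497.6 -329.6   86.1] [ 497.6 -330.3   85.1]
go [24.6 40.7  9.5] [-0. -0.  0.] at [581.2 -83.  310. ] t 26.0333 gap 1.002
```

View pics/side4.png

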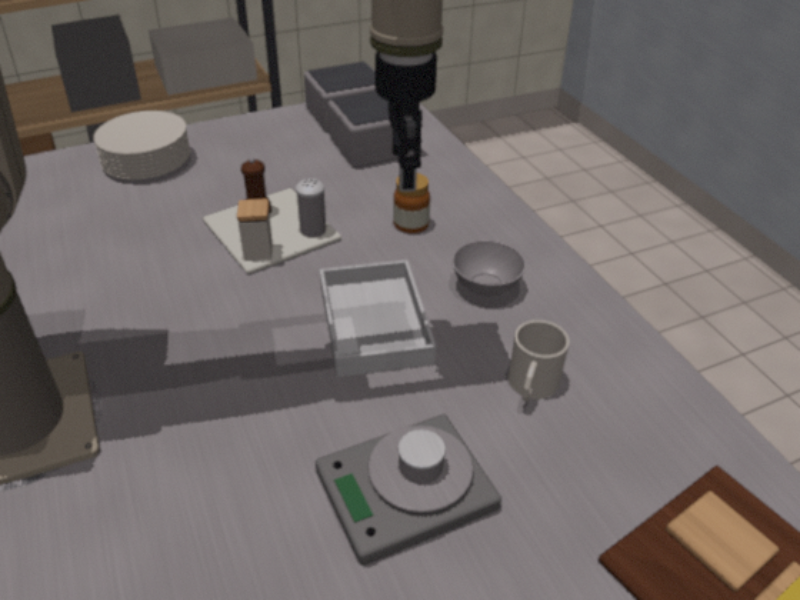

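The tub stands in the centre of the plate (px ~420,450, with the plate around it). The side view puts both at about (498,-330), and the talls are still upright on the board. Next I'll fetch the mill.

Request:
{"method": "jog_arm", "body": {
  "steps": [
    [24.6, 40.7, 8, 0, 0, 0, 1],
    [24.6, 40.7, 8, 0, 0, 0, 1],
    [24.6, 40.7, 8, 0, 0, 0, 1],
    [24.6, 40.7, 8, 0, 0, 0, 1],
    [24.6, 40.7, 8, 0, 0, 0, 1],
    [24.6, 40.7, 8, 0, 0, 0, 1],
    [24.6, 40.7, 8, 0, 0, 0, 1],
    [24.6, 40.7, 8, 0, 0, 0, 1]
  ]
}}

```text
t: 26.7
ee_pos: [509.1, 238.5, 254.6]
eef_rot: [0.508, 3.1, -0.001]
ft_force: [1.2, -0.2, 0.2]
finger_gap: 0.997
gripper_force: 0.0
```

```bash
python3 -c "
from h import *
go(476.6,381.5,210)"
```

```text
go [ 7.7 12.5  4.5] [-0.   0.  -0.1] at [509.1 238.5 254.6] t 26.7 gap 0.997
```

Request:
{"method": "jog_arm", "body": {
  "steps": [
    [7.7, 12.5, 4.5, 0, 0, 0, 1],
    [7.7, 12.5, 4.5, 0, 0, 0, 1],
    [7.7, 12.5, 4.5, 0, 0, 0, 1],
    [7.7, 12.5, 4.5, 0, 0, 0, 1],
    [7.7, 12.5, 4.5, 0, 0, 0, 1],
    [7.7, 12.5, 4.5, 0, 0, 0, 1],
    [7.7, 12.5, 4.5, 0, 0, 0, 1]
  ]
}}

```text
t: 27.28
ee_pos: [476.7, 380.1, 210.0]
eef_rot: [0.506, 3.1, -0.001]
ft_force: [1.0, -0.5, 0.2]
finger_gap: 0.999
gripper_force: 0.0
```

```bash
python3 -c "
from h import *
go(476.6,381.5,67)"
```

```text
go [ 0.1  0.1 14.3] [-0.1  0.  -0. ] at [476.7 380.1 210. ] t 27.2833 gap 0.999
```

Request:
{"method": "jog_arm", "body": {
  "steps": [
    [0, 0.1, 4, 0, 0, 0, 1],
    [0, 0.1, 8, 0, 0, 0, 1],
    [0, 0.1, 12, 0, 0, 0, 1],
    [0, 0.1, 14.2, 0, 0, 0, 1],
    [0, 0.1, 14.2, 0, 0, 0, 1],
    [0, 0.1, 14.2, 0, 0, 0, 1],
    [0, 0.1, 14.2, 0, 0, 0, 1]
  ]
}}

```text
t: 27.87
ee_pos: [478.3, 382.4, 71.0]
eef_rot: [0.506, 3.098, 0.004]
ft_force: [0.0, 0.1, 1.0]
finger_gap: 1.0
gripper_force: 0.0
```

Request:
{"method": "jog_arm", "body": {
  "steps": [
    [0, 0, 0, 0, 0, 0, 0.6],
    [0, 0, 0, 0, 0, 0, 0.5],
    [0, 0, 0, 0, 0, 0, 0.3],
    [0, 0, 0, 0, 0, 0, 0.3],
    [0, 0, 0, 0, 0, 0, 0.2],
    [0, 0, 0, 0, 0, 0, 0.2],
    [0, 0, 0, 0, 0, 0, 0.2],
    [0, 0, 0, 0, 0, 0, 0.2]
  ],
  "squeeze": 40
}}

```text
t: 28.53
ee_pos: [477.2, 383.2, 70.2]
eef_rot: [0.503, 3.099, 0.003]
ft_force: [-0.4, -1.4, 5.7]
finger_gap: 0.53
gripper_force: 39.9
```

Request:
{"method": "jog_arm", "body": {
  "steps": [
    [0, 0, -1, 0, 0, 0, 0.2],
    [0, 0, -3, 0, 0, 0, 0.2],
    [0, 0, -6, 0, 0, 0, 0.2],
    [0, 0, -9, 0, 0, 0, 0.2],
    [0, 0, -12, 0, 0, 0, 0.2],
    [0, 0, -15, 0, 0, 0, 0.2],
    [0, 0, -15, 0, 0, 0, 0.2],
    [0, 0, -15, 0, 0, 0, 0.2]
  ]
}}

```text
t: 29.2
ee_pos: [477.3, 383.4, 221.2]
eef_rot: [0.503, 3.097, 0.006]
ft_force: [0.2, 0.1, -3.7]
finger_gap: 0.53
gripper_force: 41.5
```

```bash
python3 -c "
from h import *
go(587.2,-78.5,210)"
```

```text
go [-25.  -40.3   1. ] [0.2 0.2 0.1] at [477.3 383.4 221.2] t 29.2 gap 0.53
```

Request:
{"method": "jog_arm", "body": {
  "steps": [
    [-2.2, -3.5, 0, 0, 0, 0, 0.2],
    [-4.4, -7, 0, 0, 0, 0, 0.2],
    [-6.6, -10.5, 0, 0, 0, 0, 0.2],
    [-8.8, -14, 0, 0, 0, 0, 0.2],
    [-11, -17.5, 0, 0, 0, 0, 0.2],
    [-13.2, -21, 0, 0, 0, 0, 0.2],
    [-15.4, -24.5, 0, 0, 0, 0, 0.2],
    [-17.6, -28, 0, 0, 0, 0, 0.2]
  ]
}}

```text
t: 29.87
ee_pos: [553.1, 59.3, 215.7]
eef_rot: [-0.503, -3.097, 0.001]
ft_force: [0.4, 0.3, -2.4]
finger_gap: 0.531
gripper_force: 42.0
```

Request:
{"method": "jog_arm", "body": {
  "steps": [
    [-2.2, -3.5, 0, 0, 0, 0, 0.2],
    [-4.4, -7, 0, 0, 0, 0, 0.2],
    [-6.6, -10.5, 0, 0, 0, 0, 0.2],
    [-7.4, -12.3, 0, 0, 0, 0, 0.2],
    [-7.4, -12.3, 0, 0, 0, 0, 0.2],
    [-7.4, -12.3, 0, 0, 0, 0, 0.2],
    [-7.4, -12.3, 0, 0, 0, 0, 0.2]
  ]
}}

```text
t: 30.45
ee_pos: [584.6, -78.2, 216.3]
eef_rot: [-0.504, -3.098, -0.001]
ft_force: [0.6, -0.4, -2.6]
finger_gap: 0.53
gripper_force: 42.1
```

```bash
python3 -c "
from h import *
go(587,-78.5,63)"
```

```text
go [-0.3  0.  15.3] [ 0.  -0.2  0. ] at [584.6 -78.2 216.3] t 30.45 gap 0.53
```

Request:
{"method": "jog_arm", "body": {
  "steps": [
    [-0.2, 0, 4, 0, 0, 0, 0.2],
    [-0.2, 0, 8, 0, 0, 0, 0.2],
    [-0.2, 0, 11.5, 0, 0, 0, 0.2],
    [-0.2, 0, 13.8, 0, 0, 0, 0.2],
    [-0.2, 0, 14, 0, 0, 0, 0.2],
    [-0.2, 0, 14, 0, 0, 0, 0.2],
    [-0.2, 0, 14, 0, 0, 0, 0.2]
  ]
}}

```text
t: 31.03
ee_pos: [588.5, -78.8, 79.8]
eef_rot: [0.502, 3.1, 0.0]
ft_force: [-0.4, 0.1, -1.8]
finger_gap: 0.524
gripper_force: 42.1
```

```bash
python3 -c "
from h import *
print(env.state()['ft_force'])
go(587,-78.5,63)"
```

```text
[-0.4  0.1 -1.8]
go [ 0.1 -0.   1.7] [0.  0.1 0.1] at [588.5 -78.8  79.8] t 31.0333 gap 0.524
```

Request:
{"method": "jog_arm", "body": {
  "steps": [
    [0.1, 0, 0.5, 0, 0, 0, 0.2],
    [0.1, 0, 0.9, 0, 0, 0, 0.2],
    [0.1, 0, 1.3, 0, 0, 0, 0.2],
    [0.1, 0, 1.5, 0, 0, 0, 0.2],
    [0.1, 0, 1.7, 0, 0, 0, 0.2],
    [0.1, 0, 1.7, 0, 0, 0, 0.2]
  ]
}}

```text
t: 31.53
ee_pos: [588.3, -79.8, 63.6]
eef_rot: [0.504, 3.097, -0.0]
ft_force: [-2.6, -0.7, 8.6]
finger_gap: 0.526
gripper_force: 42.0
```

Request:
{"method": "jog_arm", "body": {
  "steps": [
    [0, 0, 0, 0, 0, 0, 0.7],
    [0, 0, 0, 0, 0, 0, 1],
    [0, 0, 0, 0, 0, 0, 1],
    [0, 0, 0, 0, 0, 0, 1],
    [0, 0, -4, 0, 0, 0, 1],
    [0, 0, -8, 0, 0, 0, 1],
    [0, 0, -12, 0, 0, 0, 1],
    [0, 0, -15, 0, 0, 0, 1]
  ]
}}

```text
t: 32.2
ee_pos: [587.3, -79.4, 214.8]
eef_rot: [0.504, 3.098, -0.0]
ft_force: [0.5, 0.0, 0.3]
finger_gap: 0.998
gripper_force: 0.0
```

```bash
python3 -c "
from h import *
go(558,274.3,210)"
```

```text
go [14.  32.6  0.5] [0.  0.2 0. ] at [587.3 -79.4 214.8] t 32.2 gap 0.998
```

Request:
{"method": "jog_arm", "body": {
  "steps": [
    [14, 32.6, 0.5, 0, 0, 0, 1],
    [14, 32.6, 0.5, 0, 0, 0, 1],
    [14, 32.6, 0.5, 0, 0, 0, 1],
    [14, 32.6, 0.5, 0, 0, 0, 1],
    [14, 32.6, 0.5, 0, 0, 0, 1],
    [14, 32.6, 0.5, 0, 0, 0, 1],
    [14, 32.6, 0.5, 0, 0, 0, 1],
    [14, 32.6, 0.5, 0, 0, 0, 1]
  ]
}}

```text
t: 32.87
ee_pos: [558.3, 254.9, 206.4]
eef_rot: [0.504, 3.101, 0.0]
ft_force: [0.8, 0.1, -0.2]
finger_gap: 1.001
gripper_force: 0.0
```

Request:
{"method": "jog_arm", "body": {
  "steps": [
    [0.5, 1.8, 0, 0, 0, 0, 1],
    [0.5, 1.8, 0, 0, 0, 0, 1],
    [0.5, 1.8, 0, 0, 0, 0, 1]
  ]
}}

```text
t: 33.12
ee_pos: [559.4, 272.5, 206.0]
eef_rot: [-0.5, -3.101, 0.001]
ft_force: [-0.6, -0.5, 0.7]
finger_gap: 1.004
gripper_force: 0.0
```

```bash
python3 -c "
from h import *
go(558,274.3,69)"
```

```text
go [ 0.2  0.1 13.7] [-0.  -0.   0.2] at [559.4 272.5 206. ] t 33.1167 gap 1.004
```

Request:
{"method": "jog_arm", "body": {
  "steps": [
    [0, 0.1, 4, 0, 0, 0, 1],
    [0, 0.1, 8, 0, 0, 0, 1],
    [0, 0.1, 11, 0, 0, 0, 1],
    [0, 0.1, 13.7, 0, 0, 0, 1],
    [0, 0.1, 13.7, 0, 0, 0, 1],
    [0, 0.1, 13.7, 0, 0, 0, 1],
    [0, 0.1, 13.7, 0, 0, 0, 1]
  ]
}}

```text
t: 33.7
ee_pos: [561.5, 271.9, 71.5]
eef_rot: [0.505, 3.099, 0.001]
ft_force: [0.1, 0.1, 1.7]
finger_gap: 1.002
gripper_force: 0.0
```

Request:
{"method": "jog_arm", "body": {
  "steps": [
    [0, 0, 0, 0, 0, 0, 0.6],
    [0, 0, 0, 0, 0, 0, 0.5],
    [0, 0, 0, 0, 0, 0, 0.3],
    [0, 0, 0, 0, 0, 0, 0.3],
    [0, 0, 0, 0, 0, 0, 0.3],
    [0, 0, 0, 0, 0, 0, 0.3],
    [0, 0, 0, 0, 0, 0, 0.3]
  ],
  "squeeze": 40
}}

```text
t: 34.28
ee_pos: [561.7, 273.3, 72.0]
eef_rot: [0.503, 3.098, 0.003]
ft_force: [0.8, -0.4, 6.2]
finger_gap: 0.603
gripper_force: 41.5
```

Request:
{"method": "jog_arm", "body": {
  "steps": [
    [0, 0, -1, 0, 0, 0, 0.3],
    [0, 0, -3, 0, 0, 0, 0.3],
    [0, 0, -6, 0, 0, 0, 0.3],
    [0, 0, -9, 0, 0, 0, 0.3],
    [0, 0, -12, 0, 0, 0, 0.3],
    [0, 0, -14, 0, 0, 0, 0.3],
    [0, 0, -14, 0, 0, 0, 0.3],
    [0, 0, -14, 0, 0, 0, 0.3]
  ]
}}

```text
t: 34.95
ee_pos: [560.9, 272.9, 211.4]
eef_rot: [0.503, 3.098, 0.003]
ft_force: [0.0, 0.2, -4.2]
finger_gap: 0.6
gripper_force: 42.5
```

```bash
python3 -c "
from h import *
go(618,52.5,205)"
```

```text
go [-12.4 -19.1   0.6] [0.1 0.1 0. ] at [560.9 272.9 211.4] t 34.95 gap 0.6
```

Request:
{"method": "jog_arm", "body": {
  "steps": [
    [-2.2, -3.3, 0, 0, 0, 0, 0.3],
    [-4.4, -6.6, 0, 0, 0, 0, 0.3],
    [-6.6, -9.9, 0, 0, 0, 0, 0.3],
    [-8.8, -13.2, 0, 0, 0, 0, 0.3],
    [-11, -16.5, 0, 0, 0, 0, 0.3],
    [-12.8, -19.1, 0, 0, 0, 0, 0.3],
    [-12.8, -19.1, 0, 0, 0, 0, 0.3],
    [-12.8, -19.1, 0, 0, 0, 0, 0.3]
  ]
}}

```text
t: 35.62
ee_pos: [619.9, 48.8, 206.6]
eef_rot: [-0.509, -3.096, 0.001]
ft_force: [0.5, 1.1, -2.5]
finger_gap: 0.601
gripper_force: 43.0
```

```bash
python3 -c "
from h import *
go(621.5,51.4,65)"
```

```text
go [-0.1  0.3 14.2] [-0.1 -0.2 -0.2] at [619.9  48.8 206.6] t 35.6167 gap 0.601
```

Request:
{"method": "jog_arm", "body": {
  "steps": [
    [0, 0.2, 3, 0, 0, 0, 0.3],
    [0, 0.2, 7, 0, 0, 0, 0.3],
    [0, 0.2, 10.5, 0, 0, 0, 0.3],
    [0, 0.2, 12.5, 0, 0, 0, 0.3],
    [0, 0.2, 12.9, 0, 0, 0, 0.3],
    [0, 0.2, 12.9, 0, 0, 0, 0.3],
    [0, 0.2, 12.9, 0, 0, 0, 0.3]
  ]
}}

```text
t: 36.2
ee_pos: [621.9, 53.6, 81.2]
eef_rot: [0.502, 3.101, 0.0]
ft_force: [1.0, -0.1, -2.4]
finger_gap: 0.604
gripper_force: 43.1
```

```bash
python3 -c "
from h import *
go(621.5,51.4,65)"
```

```text
go [-0.  -0.2  1.6] [0.  0.  0.1] at [621.9  53.6  81.2] t 36.2 gap 0.604
```

Request:
{"method": "jog_arm", "body": {
  "steps": [
    [0, -0.2, 0.5, 0, 0, 0, 0.3],
    [0, -0.2, 0.9, 0, 0, 0, 0.3],
    [0, -0.2, 1.2, 0, 0, 0, 0.3],
    [0, -0.2, 1.4, 0, 0, 0, 0.3],
    [0, -0.2, 1.6, 0, 0, 0, 0.3],
    [0, -0.2, 1.6, 0, 0, 0, 0.3]
  ]
}}

```text
t: 36.7
ee_pos: [621.6, 50.8, 65.1]
eef_rot: [0.504, 3.1, 0.0]
ft_force: [0.2, -0.0, 0.4]
finger_gap: 0.601
gripper_force: 43.3
```

Request:
{"method": "jog_arm", "body": {
  "steps": [
    [0, 0, 0.1, 0, 0, 0, 0.3],
    [0, 0, 0.1, 0, 0, 0, 0.3],
    [0, 0, 0.1, 0, 0, 0, 0.7],
    [0, 0, 0.1, 0, 0, 0, 1],
    [0, 0, 0.1, 0, 0, 0, 1],
    [0, 0, -4, 0, 0, 0, 1],
    [0, 0, -8, 0, 0, 0, 1],
    [0, 0, -12, 0, 0, 0, 1]
  ]
}}

```text
t: 37.37
ee_pos: [620.0, 50.8, 184.7]
eef_rot: [-0.504, -3.098, 0.001]
ft_force: [1.2, -0.2, 0.3]
finger_gap: 0.999
gripper_force: 0.0
```

```bash
python3 -c "
from h import *
go(440.2,250.1,200)"
```

```text
go [23.4 13.2 -1.5] [-0.1 -0.1  0. ] at [620.   50.8 184.7] t 37.3667 gap 0.999
```

Request:
{"method": "jog_arm", "body": {
  "steps": [
    [0, 0, -2, 0, 0, 0, 1],
    [23.4, 13.2, -2, 0, 0, 0, 1],
    [23.4, 13.2, -2, 0, 0, 0, 1],
    [23.4, 13.2, -2, 0, 0, 0, 1],
    [23.4, 13.2, -2, 0, 0, 0, 1],
    [23.4, 13.2, -2, 0, 0, 0, 1],
    [23.4, 13.2, -2, 0, 0, 0, 1],
    [23.4, 13.2, -2, 0, 0, 0, 1]
  ]
}}

```text
t: 38.03
ee_pos: [437.7, 253.0, 204.4]
eef_rot: [-0.5, -3.1, -0.002]
ft_force: [0.3, 0.5, -0.6]
finger_gap: 1.002
gripper_force: 0.0
```

Request:
{"method": "jog_arm", "body": {
  "steps": [
    [0, 0, 0, 0, 0, 0, 1],
    [0, 0, 0, 0, 0, 0, 1],
    [0, 0, 0, 0, 0, 0, 1]
  ]
}}

```text
t: 38.28
ee_pos: [441.4, 249.7, 204.5]
eef_rot: [0.504, 3.1, -0.0]
ft_force: [0.3, 0.7, 0.4]
finger_gap: 1.001
gripper_force: 0.0
```

```bash
python3 -c "
from h import *
go(440.2,250.1,67)"
```

```text
go [ 0.1  0.  13.8] [-0.   0.   0.1] at [441.4 249.7 204.5] t 38.2833 gap 1.001
```

Request:
{"method": "jog_arm", "body": {
  "steps": [
    [0.1, 0, 4, 0, 0, 0, 1],
    [0.1, 0, 8, 0, 0, 0, 1],
    [0.1, 0, 11, 0, 0, 0, 1],
    [0.1, 0, 13.7, 0, 0, 0, 1],
    [0.1, 0, 13.7, 0, 0, 0, 1],
    [0.1, 0, 13.7, 0, 0, 0, 1],
    [0.1, 0, 13.7, 0, 0, 0, 1]
  ]
}}

```text
t: 38.87
ee_pos: [441.6, 250.2, 69.1]
eef_rot: [0.506, 3.099, 0.001]
ft_force: [1.3, -0.3, 0.4]
finger_gap: 1.003
gripper_force: 0.0
```

Request:
{"method": "jog_arm", "body": {
  "steps": [
    [0, 0, 0, 0, 0, 0, 0.6],
    [0, 0, 0, 0, 0, 0, 0.5],
    [0, 0, 0, 0, 0, 0, 0.3],
    [0, 0, 0, 0, 0, 0, 0.3],
    [0, 0, 0, 0, 0, 0, 0.3],
    [0, 0, 0, 0, 0, 0, 0.3],
    [0, 0, 0, 0, 0, 0, 0.3]
  ],
  "squeeze": 40
}}

```text
t: 39.45
ee_pos: [441.4, 250.9, 69.6]
eef_rot: [0.503, 3.098, 0.002]
ft_force: [-0.9, -2.0, 5.6]
finger_gap: 0.629
gripper_force: 41.0
```

Request:
{"method": "jog_arm", "body": {
  "steps": [
    [0, 0, -1, 0, 0, 0, 0.3],
    [0, 0, -3, 0, 0, 0, 0.3],
    [0, 0, -6, 0, 0, 0, 0.3],
    [0, 0, -9, 0, 0, 0, 0.3],
    [0, 0, -12, 0, 0, 0, 0.3],
    [0, 0, -15, 0, 0, 0, 0.3],
    [0, 0, -15, 0, 0, 0, 0.3],
    [0, 0, -15, 0, 0, 0, 0.3]
  ]
}}

```text
t: 40.12
ee_pos: [441.2, 251.1, 220.5]
eef_rot: [0.503, 3.097, 0.005]
ft_force: [0.8, -0.0, -3.5]
finger_gap: 0.629
gripper_force: 43.0
```

```bash
python3 -c "
from h import *
go(536.5,5.5,205)"
```

```text
go [-16.8 -20.3   1.6] [0.2 0.2 0.1] at [441.2 251.1 220.5] t 40.1167 gap 0.629
```

Request:
{"method": "jog_arm", "body": {
  "steps": [
    [-2.8, -3.4, 0, 0, 0, 0, 0.3],
    [-5.6, -6.8, 0, 0, 0, 0, 0.3],
    [-8.4, -10.2, 0, 0, 0, 0, 0.3],
    [-11.2, -13.6, 0, 0, 0, 0, 0.3],
    [-14, -17, 0, 0, 0, 0, 0.3],
    [-16.8, -20.3, 0, 0, 0, 0, 0.3],
    [-16.9, -20.3, 0, 0, 0, 0, 0.3],
    [-16.9, -20.3, 0, 0, 0, 0, 0.3]
  ]
}}

```text
t: 40.78
ee_pos: [535.7, 0.9, 215.4]
eef_rot: [-0.51, -3.097, 0.002]
ft_force: [-0.3, 0.0, -2.6]
finger_gap: 0.63
gripper_force: 43.8
```

Request:
{"method": "jog_arm", "body": {
  "steps": [
    [0, 0, 4, 0, 0, 0, 0.3],
    [0, 0, 8, 0, 0, 0, 0.3],
    [0, 0, 11, 0, 0, 0, 0.3],
    [0, 0, 13.5, 0, 0, 0, 0.3],
    [0, 0, 13.8, 0, 0, 0, 0.3],
    [0, 0, 13.8, 0, 0, 0, 0.3],
    [0, 0, 13.8, 0, 0, 0, 0.3]
  ]
}}

```text
t: 41.37
ee_pos: [536.2, 5.0, 80.3]
eef_rot: [0.503, 3.101, 0.0]
ft_force: [1.0, -0.1, -2.4]
finger_gap: 0.628
gripper_force: 43.8
```

```bash
python3 -c "
from h import *
go(537.4,5.3,62.7)"
```

```text
go [-0.1  0.1  1.8] [0.  0.  0.1] at [536.2   5.   80.3] t 41.3667 gap 0.628
```

Request:
{"method": "jog_arm", "body": {
  "steps": [
    [-0.1, 0, 0.5, 0, 0, 0, 0.3],
    [-0.1, 0, 0.9, 0, 0, 0, 0.3],
    [-0.1, 0, 1.3, 0, 0, 0, 0.3],
    [-0.1, 0, 1.6, 0, 0, 0, 0.3],
    [-0.1, 0, 1.8, 0, 0, 0, 0.3],
    [-0.1, 0, 1.8, 0, 0, 0, 0.3]
  ]
}}

```text
t: 41.87
ee_pos: [537.7, 3.8, 62.8]
eef_rot: [0.504, 3.099, -0.0]
ft_force: [-3.6, 0.1, 6.9]
finger_gap: 0.631
gripper_force: 44.3
```

Contact. I'll release, rise and move aside towards the robot's left, then check.

Request:
{"method": "jog_arm", "body": {
  "steps": [
    [0, 0, 0, 0, 0, 0, 0.7],
    [0, 0, 0, 0, 0, 0, 1],
    [0, 0, 0, 0, 0, 0, 1],
    [0, 0, 0, 0, 0, 0, 1],
    [0, 0, -4, 0, 0, 0, 1],
    [0, 0, -8, 0, 0, 0, 1],
    [0, 0, -12, 0, 0, 0, 1],
    [0, 0, -16, 0, 0, 0, 1]
  ]
}}

```text
t: 42.53
ee_pos: [536.4, 4.1, 223.1]
eef_rot: [-0.504, -3.1, -0.0]
ft_force: [0.7, -0.6, 0.3]
finger_gap: 0.999
gripper_force: 0.0
```

Request:
{"method": "jog_arm", "body": {
  "steps": [
    [3, 3, 0, 0, 0, 0, 1],
    [6, 6, 0, 0, 0, 0, 1],
    [9, 9, 0, 0, 0, 0, 1],
    [12, 12, 0, 0, 0, 0, 1],
    [12, 16, 0, 0, 0, 0, 1],
    [12, 20, 0, 0, 0, 0, 1],
    [12, 24, 0, 0, 0, 0, 1],
    [12, 24, 0, 0, 0, 0, 1]
  ]
}}

```text
t: 43.2
ee_pos: [499.2, 275.4, 219.8]
eef_rot: [-0.497, -3.1, -0.002]
ft_force: [0.8, -0.6, 0.3]
finger_gap: 0.998
gripper_force: 0.0
```

Request:
{"method": "jog_arm", "body": {
  "steps": [
    [0, 0, 0, 0, 0, 0, 1],
    [0, 0, 0, 0, 0, 0, 1],
    [0, 0, 0, 0, 0, 0, 1]
  ]
}}

```text
t: 43.45
ee_pos: [499.1, 268.7, 221.6]
eef_rot: [0.505, 3.101, -0.001]
ft_force: [0.0, -0.3, 0.1]
finger_gap: 1.0
gripper_force: 0.0
```

Run:
```python
from h import *
F={n:env.grab_frame(n) for n in("top","side")}
cv2.imwrite('pics/side5.png',cv2.resize(F["side"][0],(800,600)))
for q in("shaker","canister","mill","tub","mug","jar","bowl"):
    for n in F:
        s=look(n,q)
        if not s: print(q,n,"none");continue
        P0=np.load(f"{q}_{n}.npy")
        f=lambda P:(lambda T:(T.min(0)+T.max(0))/2)(P[P[:,2]>np.percentile(P[:,2],97)-4])
        P=cloud(n,s["pixels"],F[n][1]);print(q,n,round(s["conf"],2),f(P),"moved",f(P)-f(P0))
```

```text
shaker top 0.75 [617.1  53.6 112.1] moved [ 0.3 -0.1  0.6]
shaker side 0.55 [599.6   0.8 110.6] moved [-4.5 -2.  -0.5]
canister top 0.75 [537.    2.7 105.5] moved [-0. -1.  0.]
canister side 0.86 [533.9  -0.6 104.2] moved [ 2.1 -2.5  0. ]
mill top 0.63 [585.9 -77.4 123. ] moved [ 0.2  0.  -0.2]
mill side 0.87 [581.4 -82.7 119.8] moved [-2.4 -1.7  0.4]
tub top 0.86 [ 500.8 -329.4   85.6] moved [-101.6 -319.4   40. ]
tub side 0.7 [ 497.4 -330.1   85.8] moved [ -86.  -320.4   40.9]
mug top none
mug side 0.82 [ 743.7 -221.6   88. ] moved [ 1.4  0.5 -0.3]
jar top 0.74 [746.1 237.3 100.1] moved [1.  0.1 0.1]
jar side 0.77 [744.  236.4  98.9] moved [-0.4  1.8 -1.9]
bowl top 0.95 [789.5   9.7  54.3] moved [-0.6 -0.9 -0.3]
bowl side 0.18 [581.4 -84.3 119.7] moved [-205.8  -92.    66.7]
```

View pics/side5.png

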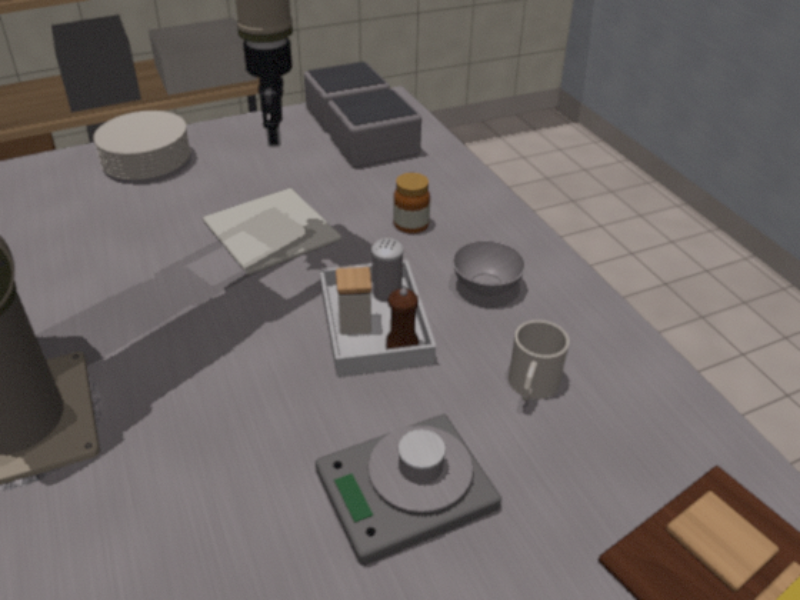

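The shaker, canister and mill stand upright in the tray (px 387,270 / 354,300 / 402,318), each within about 3 mm of its start. The tub is centred on the plate (420,450), and the robot is clear of everything. Handing in.

```bash
python3 -c "
from bench import env
print(env.finish_job())"
```

```text
the job is handed in; nothing more can be done
None
```

The job is handed in at about 44 s on the robot's clock: the tub is centred on the scale plate, the shaker, canister and mill are back in the tray within about 3 mm of where they started, and the mug, jar and bowl were not disturbed; the hand-in call returned no verdict.

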